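# Find the proud plug on a valve manifold and press it level

## Robot

A 7-joint arm with a two-finger parallel gripper is mounted at the origin on the work surface. World frame = base frame: x ahead of the robot, y to its left, z up, the work surface at z = 0. Lengths are in mm, angles in rad, forces in N, time in s.
With the tool pointing down it reaches from about 425 to 825 mm from the base axis. Payload 3.6 kg.
Tool frame: the origin (TCP) lies at the very end of the fingers, on their centre line; the grasp point (between the pads) lies 19 mm behind it (manip.grip_point_offset is the z of the grasp point in the tool frame, in mm); z points along the fingers, y is the line along which they close (so a half turn about z gives the same grasp; the last joint's range is limited). The gripper opens to 93 mm and grips with 3 to 60 N. Pads are 15 mm wide; open, the fingers measure 128 mm over their backs; the gripper's body (75 mm by 188 mm) begins 65 mm behind the grasp point.
Start: joints at [1.127, 0.615, -0.013, 1.423, 0.008, 1.103, -0.04], TCP at [263.746, -594.054, 218.64] pointing down, gripper open.
Joint ranges: [-3.12, 3.12], [-0.3, 2.06], [-1.34, 1.32], [0.26, 2.42], [-1.36, 4.5], [0.01, 1.98], [-2.84, 2.84]. Speed limits (rad/s): [2.79, 2.79, 3.14, 3.14, 3.14, 3.14, 3.14].

## Interface

Orientations are given as a unit quaternion [x, y, z, w].
In Python, from station import manip, eyes gives the robot as it stands. The module is installed in compiled form; this text tells all that it offers.
- The arm moves only by the tool arm_command, never from a script. Its argument "commands" is a list of rows, each a list of 3 entries, a list of its own where there are three numbers: the shift along the tool's x, y, z in m, then the turn, a rotation vector about the tool's x, y, z in rad, then the finger opening in m, from 0 to 0.093. A call has 1 to 8 rows; each row is the pose to reach, as a shift and turn from the pose commanded when the call began, along the tool's axes at that moment; what a row does not reach only later rows make up. A row lasts 1/10 s, in which the tool goes at most 50 mm and 8.59 degrees, less where a joint would pass 70% of its speed; a pose out of reach is approached as far as the arm can. A call with a gripper value outside its range is refused whole. The fingers move at their own pace and stop on an object; the grip force is fixed at half the most. Time passes only in rows, so rows that repeat a pose let the fingers close. It gives the time, the measured TCP pose, the force, the opening and the grip force at its end, in the units of the state.
- manip.read_state(): the state, without advancing time (a new reading comes with each control period).
- eyes.camera(name): name is "scene" or "top" or "wrist"; returns (picture, depth): 480x640x3 uint8, red, green, blue; 480x640 float32, mm along the optical axis (not along the pixel's ray), 0 where there is no reading.
- eyes.get_calibration(name): a dict with "fov_y" (degrees; the focal length in pixels is half the picture's height over the tangent of half this angle, whatever the lens; pixels are square), "cx", "cy" (the principal point, pixels), "view" (4x4, takes a point from world to camera coordinates). Camera axes: x right, y down, z forward; pixel columns grow to the right and rows downward; lengths in mm; the calibration is good to about 2 mm. A picture is of the moment at which its call begins: read the wrist's pose just before it. get_calibration takes no time and is no camera call; for the wrist camera it gives the pose at the moment of the call.
- manip.close_job(): hands the job in; it is judged then, once.
The state is a dict: "t": time; "joint_positions": joint angles; "joint_velocities": joint speeds; "tau": joint torques, N m; "tcp_pos": TCP position; "eef_rot": TCP orientation; "force": force on the tool from outside, world axes, zero at the start; "ft_torque": the same for the moment, N m; "width": finger opening in mm; "grasp_force": force on a finger pad.
Only numpy, scipy, OpenCV 4.12 (cv2) and the standard library are available. Lean on these libraries where they do the work, as an engineer would, in place of code of your own. Each camera call takes 0.05 s, during which the arm holds its last target. There are 200 camera calls.

## Task

One of the five brass plugs in the manifold block stands a few millimetres higher than the rest. Take the orange-handled probe, touch the plugs lightly with its tip to find the high one, press that one down with the probe until it is level with the other four, without pushing any of the others in or pressing the high one too deep. Then put the probe back upright in its stand and let go; leave the bin, carton and fitting where they are.

Things in the scene. Friction and masses are not known exactly. Their poses are not given: they have to be found in the camera images.
- nest: Fixed aluminium cradle plate, 170 (x) x 150 (y) x 25 mm high, origin at the centre of its underside on the bench. In it sits, centred and square, a dark steel manifold block 120 x 115 mm, its flat top face 12 to 18 mm above the cradle's top (37 to 43 mm above the bench; it differs each time and is not measured). Five brass plugs stand on that face.
- block_mid (a point): Centre of the cradle's top, under the middle of the block. The plugs are upright, round, 18 mm in diameter with flat tops. Four tops are level, 5 mm above the block's face (42 to 48 mm above the bench); the fifth, any of the five, is 3 to 5 mm higher than these.
- press_mid (a point): Same point as block_mid. How plugs behave: each one, the four too, is held only by friction. Below about 8 N it does not move; above about 11 N it slides straight down (11 to 14 N when pressed slowly), stays where it is left and does not spring back. Nothing stops it at the right level: it can go 5 mm too deep.
- spot0 (a point): The axis of the plug at (-34, -34) mm in the cradle's x, y, at the height of the cradle's top (25 mm above the bench; the plug's own top is higher by 17 to 23 mm, or up to 28 mm if it is the high one).
- spot1 (a point): The axis of the plug at (-34, 34) mm in the cradle's x, y, at the height of the cradle's top (25 mm above the bench; the plug's own top is higher by 17 to 23 mm, or up to 28 mm if it is the high one).
- spot2 (a point): The axis of the plug at (0, 0) mm in the cradle's x, y, at the height of the cradle's top (25 mm above the bench; the plug's own top is higher by 17 to 23 mm, or up to 28 mm if it is the high one).
- spot3 (a point): The axis of the plug at (34, -34) mm in the cradle's x, y, at the height of the cradle's top (25 mm above the bench; the plug's own top is higher by 17 to 23 mm, or up to 28 mm if it is the high one).
- spot4 (a point): The axis of the plug at (34, 34) mm in the cradle's x, y, at the height of the cradle's top (25 mm above the bench; the plug's own top is higher by 17 to 23 mm, or up to 28 mm if it is the high one).
- plug0 (a joint): How far the high plug (it can be at any spot; which spot is not measured) is below the level of the other four's tops, m: it starts at -0.005 to -0.003 (proud), 0 is level, positive is too deep.
- plug1 (a joint): How far one of the four level plugs (at any of the spots; which is not measured) has been pushed down from its right level, m: it starts at 0 and should stay there; positive is too deep.
- plug2 (a joint): How far one of the four level plugs (at any of the spots; which is not measured) has been pushed down from its right level, m: it starts at 0 and should stay there; positive is too deep.
- plug3 (a joint): How far one of the four level plugs (at any of the spots; which is not measured) has been pushed down from its right level, m: it starts at 0 and should stay there; positive is too deep.
- plug4 (a joint): How far one of the four level plugs (at any of the spots; which is not measured) has been pushed down from its right level, m: it starts at 0 and should stay there; positive is too deep.
- stand: Fixed blue block 70 x 70 x 60 mm high, origin at the centre of its underside, with one upright hole 15 mm wide right through its centre; the probe stands in it.
- probe: Loose hand probe, 120 g, origin at its tip's end face, z up along its axis. Steel shaft 8 mm in diameter from 0 to 48 mm with a flat end, steel collar 28 mm in diameter from 48 to 56 mm, round orange handle 20 mm in diameter from 56 to 116 mm. In its stand it hangs upright by the collar on the stand's top, its tip 12 mm above the bench and its handle from 68 to 128 mm above the bench.
- probe_handle (a point): Point on the probe's axis in its handle, 90 mm above the tip: where to grip it.
- bin: Loose blue bin of fittings, 130 x 100 x 60 mm high, origin at the centre of its underside. To be left alone.
- carton: Loose cardboard carton 70 x 110 x 60 mm high, origin at the centre of its underside. To be left alone.
- fitting: Loose steel elbow fitting, 30 mm cube with brass stubs, 52 mm high, origin at the centre of the cube's underside. To be left alone.
There are look-alikes about, which are no part of the job. What is shaped like the probe but purple is not meant.

How it is judged:
By the outcome, as a careful person would: the job done as asked, in the order asked, and still so for the second after the job is handed in, with the robot touching nothing.
It also fails if it takes over 64 s, if anything falls off the work surface, if the arm or the gripper's body presses on something with over 40 N, if the wrist force passes 120 N, or if a joint passes its speed limit or range.

## Working session

There is one attempt and no reset: what is moved stays moved. The work goes in short steps, Python scripts to look and compute and a tool call to move; the robot and the scene stay as the last step left them, time stands still between calls to the robot, and variables do not carry over. Pictures are saved under pics/ and viewed, at most 10 in all, crops included, and the job is handed in when it is done.

Besides the shell and the picture viewer there is one more tool, called after "Request:" as a command line: name --argument value ..., lists and objects as JSON in quotes. arm_command: Moves the arm, as the interface text tells. Its arguments: {"type":"object","properties":{"commands":{"type":"array"}},"required":["commands"]}

```bash
mkdir -p pics; cat > h.py <<'E'
import numpy as np, cv2
from station import manip, eyes
def K(c):
    f=240/np.tan(np.radians(c["fov_y"])/2); return f,c["cx"],c["cy"]
def grab(n):
    c=eyes.get_calibration(n); p,d=eyes.camera(n); return p,d,c
def world(c,d,u,v):
    f,cx,cy=K(c); z=d[v,u] if np.ndim(d) else d
    P=np.stack([(u-cx)*z/f,(v-cy)*z/f,z,np.ones_like(z)],-1)
    return (P@np.linalg.inv(np.array(c["view"])).T)[...,:3]
def save(n,p): cv2.imwrite("pics/"+n,p[...,::-1])
E
python3 - <<'E'
from h import *
s=manip.read_state(); print({k:np.round(v,3).tolist() for k,v in s.items()}, manip.grip_point_offset)
for n in ["scene","top"]:
    p,d,c=grab(n); save(n+"0.png",p); np.savez(n+"0.npz",p=p,d=d,v=c["view"],fov_y=c["fov_y"],cx=c["cx"],cy=c["cy"])
    print(n,c["fov_y"],c["cx"],c["cy"],np.round(np.linalg.inv(c["view"]),3).tolist())
E
```

```text
{'t': 0.0, 'joint_positions': [1.126, 0.616, -0.013, 1.425, 0.008, 1.103, -0.04], 'joint_velocities': [0.0, 0.0, -0.002, -0.0, 0.001, -0.0, -0.001], 'tau': [-0.0, -45.893, 0.209, -16.574, -0.061, 0.021, 0.0], 'tcp_pos': [263.434, -593.355, 217.474], 'eef_rot': [0.978, 0.207, -0.0, -0.001], 'force': [0.444, -0.054, -0.025], 'ft_torque': [-0.027, 0.02, 0.015], 'grasp_force': 0.0, 'width': 92.981} -18.8
scene 57.01504867446729 312.09999984837066 230.00351252639086 [[-0.306, 0.802, -0.513, 970.462], [0.952, 0.251, -0.177, 125.568], [-0.013, -0.542, -0.84, 778.543], [0.0, 0.0, 0.0, 1.0]]
top 50.769160894518116 317.5352855156539 228.6951301925725 [[0.008, -0.985, 0.17, 385.923], [-1.0, -0.005, 0.018, -42.041], [-0.017, -0.171, -0.985, 998.516], [0.0, 0.0, 0.0, 1.0]]
```

View pics/scene0.png

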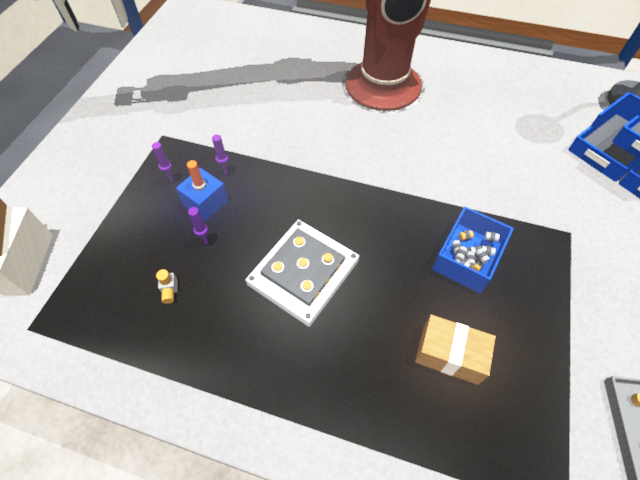

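View pics/top0.png

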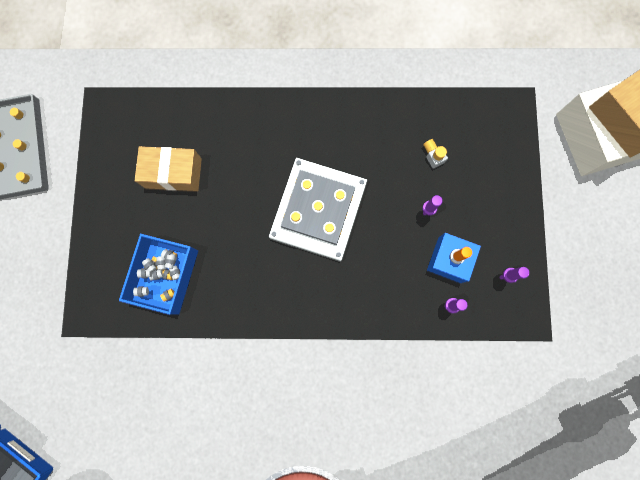

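The probe is at scene (196,175) and top (460,256), the only orange-handled one, standing in the blue stand. The purple look-alikes are at scene (163,160), (220,150), (200,222) and top (516,274), (456,305), (432,205). The nest's centre is at scene (303,263) and top (318,207).

```bash
cat > m.py <<'E'
from h import *
def load(n):
    z=np.load(n+"0.npz"); return z["p"],z["d"],dict(view=z["v"],fov_y=float(z["fov_y"]),cx=float(z["cx"]),cy=float(z["cy"]))
for n in ["scene","top"]:
    p,d,c=load(n); hsv=cv2.cvtColor(p,cv2.COLOR_RGB2HSV); vv,uu=np.mgrid[:480,:640]; W=world(c,d,uu,vv)
    H,S,V=cv2.split(hsv)
    ms={"orange":(H<14)&(S>150)&(V>120),"yellow":(H>=18)&(H<35)&(S>80)&(V>120),"blue":(H>100)&(H<118)&(S>150),"purple":(H>130)&(H<150)&(S>120),"white":(S<30)&(V>190)}
    R=((uu>60)&(uu<570)&(vv>130)&(vv<450)) if n=="scene" else ((uu>70)&(uu<550)&(vv>90)&(vv<335))
    for k,m in ms.items():
        N,L,st,ce=cv2.connectedComponentsWithStats((m&R).astype(np.uint8))
        for i in range(1,N):
            if st[i,4]<25: continue
            w=W[(L==i)&(d>0)]
            top=w[w[:,2]>np.percentile(w[:,2],98)-6]
            print(n,k,st[i,4],ce[i].round(1),"med",np.median(w,0).round(1),"top",top.mean(0).round(1),"zmax",w[:,2].max().round(1), "minrect", cv2.minAreaRect(w[:,:2].astype(np.float32)) if k in("white","blue") else "")
E
python3 m.py
python3 - <<'E'
from m import load
import cv2
p,d,c=load("scene"); cv2.imwrite("pics/crop1.png",cv2.resize(p[120:260,130:350,::-1],None,fx=3.5,fy=3.5,interpolation=2))
E
```

```text
scene orange 25 [191.8 167.1] med [ 505.1 -279.6  126. ] top [ 502.7 -279.6  126.7] zmax 130.2 minrect 
scene yellow 36 [191.3 163.8] med [ 496.5 -283.7  127.1] top [ 496.6 -283.6  127.2] zmax 129.9 minrect 
scene yellow 25 [463.3 235. ] med [429.6 260.7  22.6] top [429.1 260.6  22.1] zmax 24.0 minrect 
scene yellow 51 [298.7 240.8] med [554.5 -46.7  43.9] top [554.1 -46.1  44.3] zmax 47.0 minrect 
scene yellow 66 [327.6 257.2] med [574.7  18.7  48.3] top [574.4  19.   48.8] zmax 52.8 minrect 
scene yellow 53 [302.5 262.1] med [596.9 -23.8  44.9] top [596.8 -23.8  44.7] zmax 47.5 minrect 
scene yellow 49 [277.3 266.2] med [618.4 -66.5  44.4] top [618.9 -66.4  44.4] zmax 47.1 minrect 
scene yellow 25 [476.7 266.2] med [493.8 294.4  21.9] top [494.4 292.8  25.3] zmax 30.2 minrect 
scene yellow 162 [162.9 276.3] med [ 704.1 -259.7   50.5] top [ 703.5 -261.    51.4] zmax 54.3 minrect 
scene yellow 56 [306.5 285. ] med [639.5  -1.8  44.7] top [639.5  -1.9  44.6] zmax 47.2 minrect 
scene yellow 169 [166.8 295. ] med [ 727.6 -248.2   22.9] top [ 725.7 -249.    24.6] zmax 28.4 minrect 
scene
[... 21037 characters left out ...]
zmax 50.5 minrect ((464.2666320800781, 314.14300537109375), (11.829268455505371, 6.200756072998047), 5.594005584716797)
top white 25 [158.6 272.9] med [465.1 280.   34.1] top [465.6 279.9  35. ] zmax 39.7 minrect ((465.50518798828125, 279.85870361328125), (12.328880310058594, 6.336265563964844), 9.783415794372559)
top white 25 [175. 276.] med [459.7 247.3  33.7] top [459.8 248.4  34.2] zmax 37.5 minrect ((459.4111328125, 248.6894989013672), (6.386319160461426, 11.966917037963867), 21.150314331054688)
top white 26 [143.6 290.8] med [430.1 302.1  45.7] top [430.6 302.2  46.1] zmax 49.6 minrect ((430.2629699707031, 302.62994384765625), (11.762992858886719, 6.587433815002441), 5.202449321746826)
```

View pics/crop1.png

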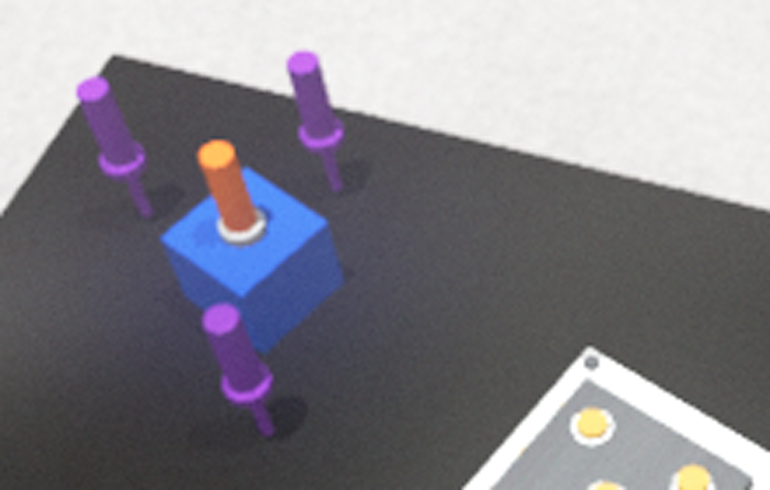

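The crop shows the orange handle standing in the blue stand, its cap at crop (216,155), with the purple ones standing free around it. The depths match the text: handle top about 127 mm, stand 59 mm, plugs 44.5 mm. One plug, at about (574,19), reads 48.5 mm, and touch has to confirm it. I'll move above the probe next.

```bash
cat > to.py <<'E'
import sys
from h import *
from scipy.spatial.transform import Rotation as R
s=manip.read_state(); r=R.from_quat(s["eef_rot"])
t=np.array(list(map(float,sys.argv[1:4])))
print("tool shift m",(r.inv().apply(t-s["tcp_pos"])/1000).round(4),"tilt",(r.inv()*R.from_quat([.978,.207,0,0])).as_rotvec().round(4),"F",np.round(s["force"],2),s["t"],"tcp",np.round(s["tcp_pos"],2),"w",round(s["width"],1))
E
python3 to.py 497.2 -283 200
```

```text
tool shift m [ 0.3396 -0.1888  0.018 ] tilt [-0.0023  0.      0.0007] F [0.96 0.18 0.68] 0.1 tcp [ 263.46 -593.43  217.6 ] w 92.9
```

Request:
arm_command --commands '[[[0.0425,-0.0236,0.002],[0,0,0],0.06],[[0.085,-0.0472,0.002],[0,0,0],0.06],[[0.1275,-0.0708,0.002],[0,0,0],0.06],[[0.17,-0.0944,0.002],[0,0,0],0.06],[[0.2125,-0.118,0.002],[0,0,0],0.06],[[0.255,-0.1416,0.002],[0,0,0],0.06],[[0.2975,-0.1652,0.002],[0,0,0],0.06],[[0.3396,-0.1888,0.002],[0,0,0],0.06]]'

```text
t: 0.9
tcp_pos: [498.2, -281.8, 216.4]
eef_rot: [0.978, 0.207, -0.0, -0.0]
force: [1.0, -0.2, -0.4]
width: 60.4
grasp_force: 0.0
```

Request:
arm_command --commands '[[[0,0,0],[0,0,0],0.06],[[0,0,0],[0,0,0],0.06],[[0,0,0],[0,0,0],0.06]]'

```text
t: 1.2
tcp_pos: [496.2, -285.3, 216.3]
eef_rot: [0.979, 0.206, -0.001, 0.0]
force: [-0.4, -1.3, 0.6]
width: 60.0
grasp_force: 0.0
```

```bash
python3 to.py 497.2 -283 200; python3 - <<'E'
from h import *
p,d,c=grab("wrist"); save("w1.png",p)
hsv=cv2.cvtColor(p,cv2.COLOR_RGB2HSV);H,S,V=cv2.split(hsv)
vv,uu=np.mgrid[:480,:640]; W=world(c,d,uu,vv)
m=(H<30)&(S>120)&(V>100)&(d>0)&(W[...,2]>120)&(W[...,2]<135)
w=W[m]; print(m.sum(), w.mean(0), w.min(0),w.max(0))
m=(H>100)&(H<118)&(S>150)&(W[...,2]>54)&(W[...,2]<65);w=W[m];print(m.sum(),cv2.minAreaRect(w[:,:2].astype(np.float32)))
E
```

```text
tool shift m [ 0.0018 -0.0017  0.0163] tilt [ 0.0001  0.0018 -0.0018] F [-0.44 -1.31  0.56] 1.2 tcp [ 496.23 -285.26  216.3 ] w 60.0
612 [ 495.82578287 -283.29856136  127.45814714] [ 485.83691849 -293.12300097  120.36982581] [ 504.27944485 -273.97008341  129.49210789]
5005 ((494.3016052246094, -283.5804138183594), (70.14776611328125, 70.19062042236328), 69.21449279785156)
```

Request:
arm_command --commands '[[[0.0008,-0.0018,0.03],[0,0,0],0.06],[[0.0008,-0.0018,0.06],[0,0,0],0.06],[[0.0008,-0.0018,0.09],[0,0,0],0.06],[[0.0008,-0.0018,0.115],[0,0,0],0.06],[[0.0008,-0.0018,0.133],[0,0,0],0.06],[[0.0008,-0.0018,0.133],[0,0,0],0.06],[[0.0008,-0.0018,0.133],[0,0,0],0.06],[[0.0008,-0.0018,0.133],[0,0,0],0.06]]'

```text
t: 2.05
tcp_pos: [498.0, -283.0, 85.0]
eef_rot: [0.978, 0.207, 0.001, 0.001]
force: [0.3, 0.3, 0.1]
width: 59.9
grasp_force: 0.0
```

```bash
python3 to.py 496.3 -283.2 83; python3 - <<'E'
from h import *
p,d,c=grab("wrist"); save("w2.png",p)
E
```

```text
tool shift m [-0.0017 -0.0005  0.0019] tilt [ 0.0022 -0.0014 -0.0007] F [0.27 0.25 0.15] 2.05 tcp [ 498.01 -282.96   84.95] w 59.9
```

View pics/w2.png

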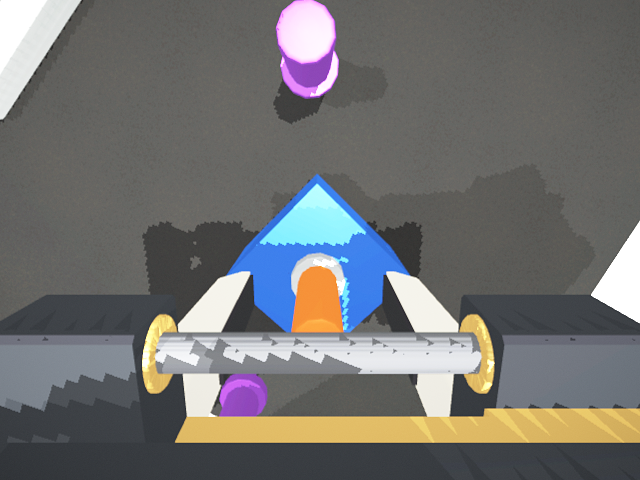

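The wrist view shows the handle at about (318,320), midway between the pads at columns 250 and 385, with the stand under it. Closing now.

Request:
arm_command --commands '[[[-0.001,0,0.0015],[0,0,0],0.05],[[-0.001,0,0.0015],[0,0,0],0.0],[[-0.001,0,0.0015],[0,0,0],0.0],[[-0.001,0,0.0015],[0,0,0],0.0],[[-0.001,0,0.0015],[0,0,0],0.0],[[-0.001,0,0.0015],[0,0,0],0.0],[[-0.001,0,0.0015],[0,0,0],0.0],[[-0.001,0,0.0015],[0,0,0],0.0]]'

```text
t: 2.9
tcp_pos: [496.8, -282.4, 82.3]
eef_rot: [0.978, 0.207, 0.0, 0.0]
force: [0.9, -0.2, -0.6]
width: 19.5
grasp_force: 30.0
```

```bash
python3 to.py 496.3 -283.2 83
```

```text
tool shift m [-0.0008  0.0005 -0.0007] tilt [ 0.0005 -0.0003  0.0006] F [ 0.85 -0.22 -0.58] 2.9 tcp [ 496.83 -282.37   82.27] w 19.5
```

Request:
arm_command --commands '[[[0,0,-0.015],[0,0,0],0.0],[[0,0,-0.04],[0,0,0],0.0],[[0,0,-0.065],[0,0,0],0.0],[[0,0,-0.08],[0,0,0],0.0],[[0,0,-0.08],[0,0,0],0.0],[[0,0,-0.08],[0,0,0],0.0]]'

```text
t: 3.5
tcp_pos: [496.0, -281.7, 161.5]
eef_rot: [0.978, 0.207, -0.0, -0.0]
force: [-0.2, 1.1, -1.0]
width: 19.4
grasp_force: 30.0
```

Request:
arm_command --commands '[[[0.0185,-0.0242,0],[0,0,0],0.0],[[0.037,-0.0484,0],[0,0,0],0.0],[[0.0555,-0.0726,0],[0,0,0],0.0],[[0.074,-0.0968,0],[0,0,0],0.0],[[0.0925,-0.121,0],[0,0,0],0.0],[[0.111,-0.1452,0],[0,0,0],0.0],[[0.1295,-0.1694,0],[0,0,0],0.0],[[0.1479,-0.1935,0],[0,0,0],0.0]]'

```text
t: 4.3
tcp_pos: [552.2, -43.9, 160.4]
eef_rot: [0.978, 0.207, -0.002, -0.001]
force: [0.5, -0.1, -0.8]
width: 19.1
grasp_force: 30.0
```

Request:
arm_command --commands '[[[0,0,0.01],[0,0,0],0.0],[[0,0,0.02],[0,0,0],0.0],[[0,0,0.03],[0,0,0],0.0],[[0,0,0.035],[0,0,0],0.0],[[0,0,0.035],[0,0,0],0.0],[[0,0,0.035],[0,0,0],0.0],[[0,0,0.035],[0,0,0],0.0],[[0,0,0.035],[0,0,0],0.0]]'

```text
t: 5.1
tcp_pos: [553.6, -45.4, 127.7]
eef_rot: [0.978, 0.207, 0.001, 0.0]
force: [0.4, 0.7, -1.4]
width: 19.2
grasp_force: 30.0
```

```bash
python3 to.py 553.6 -45.6 116; python3 - <<'E'
from h import *
p,d,c=grab("scene"); save("s2.png",cv2.resize(p[150:320,210:400],None,fx=3.5,fy=3.5,interpolation=2))
fs=[]
for i in range(4):
    eyes.camera("scene"); s=manip.read_state(); fs.append([*s["force"],*s["tcp_pos"]])
print(np.round(fs,2))
E
```

```text
tool shift m [-0.0001  0.0002  0.0117] tilt [ 0.0004 -0.001   0.0004] F [ 0.38  0.69 -1.42] 5.1 tcp [553.59 -45.4  127.66] w 19.2
[[-1.4000e-01 -1.3300e+00 -1.1300e+00  5.5349e+02 -4.5270e+01  1.2757e+02]
 [-1.9000e-01  2.1000e-01 -5.0000e-01  5.5342e+02 -4.5250e+01  1.2749e+02]
 [ 2.6000e-01  2.4000e-01 -1.3100e+00  5.5340e+02 -4.5220e+01  1.2743e+02]
 [-8.6000e-01  1.6000e-01 -4.4000e-01  5.5333e+02 -4.5200e+01  1.2735e+02]]
```

View pics/s2.png

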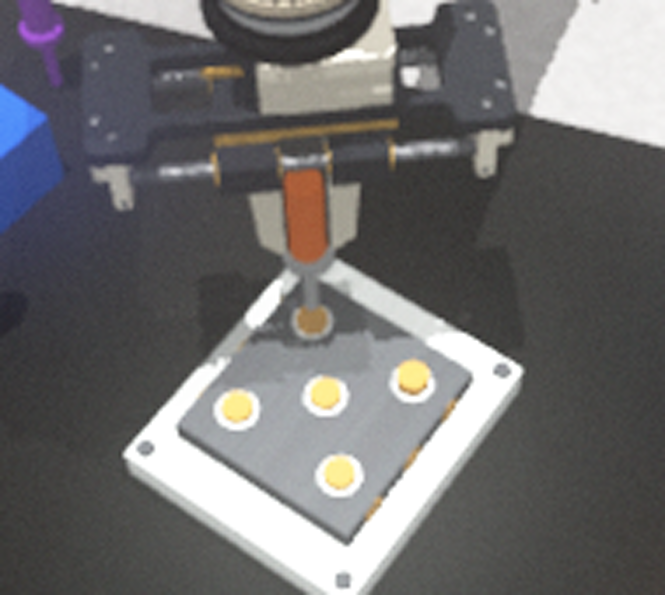

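The scene view shows the probe held upright with its tip over plug A, crop (312,320). I'll descend in small steps.

Request:
arm_command --commands '[[[0,0,0.003],[0,0,0],0.0],[[0,0,0.006],[0,0,0],0.0],[[0,0,0.009],[0,0,0],0.0],[[0,0,0.0095],[0,0,0],0.0],[[0,0,0.0095],[0,0,0],0.0],[[0,0,0.0095],[0,0,0],0.0],[[0,0,0.0095],[0,0,0],0.0]]'

```text
t: 6.05
tcp_pos: [553.4, -45.3, 117.8]
eef_rot: [0.978, 0.207, 0.0, -0.0]
force: [-0.0, 0.2, -2.5]
width: 19.6
grasp_force: 30.0
```

Request:
arm_command --commands '[[[0,0,0.0004],[0,0,0],0.0],[[0,0,0.0008],[0,0,0],0.0],[[0,0,0.001],[0,0,0],0.0],[[0,0,0.001],[0,0,0],0.0],[[0,0,0.001],[0,0,0],0.0]]'

```text
t: 6.55
tcp_pos: [553.3, -45.2, 116.7]
eef_rot: [0.978, 0.207, 0.0, -0.0]
force: [-0.2, 0.0, -1.4]
width: 19.7
grasp_force: 30.0
```

Request:
arm_command --commands '[[[0,0,0.0005],[0,0,0],0.0],[[0,0,0.001],[0,0,0],0.0],[[0,0,0.001],[0,0,0],0.0],[[0,0,0.001],[0,0,0],0.0]]'

```text
t: 6.95
tcp_pos: [553.2, -45.2, 115.7]
eef_rot: [0.978, 0.207, -0.0, -0.0]
force: [0.3, 0.5, -1.4]
width: 19.6
grasp_force: 30.0
```

Request:
arm_command --commands '[[[0,0,0.0003],[0,0,0],0.0],[[0,0,0.0006],[0,0,0],0.0],[[0,0,0.0006],[0,0,0],0.0],[[0,0,0.0006],[0,0,0],0.0]]'

```text
t: 7.35
tcp_pos: [553.4, -45.2, 115.5]
eef_rot: [0.978, 0.207, 0.0, 0.0]
force: [-0.8, 0.9, 3.5]
width: 19.5
grasp_force: 30.0
```

Request:
arm_command --commands '[[[0,0,-0.006],[0,0,0],0.0],[[0,0,-0.01],[0,0,0],0.0],[[0.016,-0.001,-0.01],[0,0,0],0.0],[[0.032,-0.002,-0.01],[0,0,0],0.0],[[0.0479,-0.0029,-0.01],[0,0,0],0.0],[[0.0479,-0.0029,-0.01],[0,0,0],0.0],[[0.0479,-0.0029,-0.01],[0,0,0],0.0],[[0.0479,-0.0029,-0.008],[0,0,0],0.0]]'

```text
t: 8.15
tcp_pos: [595.0, -24.0, 123.1]
eef_rot: [0.978, 0.207, -0.0, 0.0]
force: [0.6, -0.9, -0.5]
width: 19.9
grasp_force: 30.0
```

Request:
arm_command --commands '[[[0,0,0.003],[0,0,0],0.0],[[0,0,0.006],[0,0,0],0.0],[[0,0,0.0065],[0,0,0],0.0],[[0,0,0.0065],[0,0,0],0.0],[[0,0,0.0065],[0,0,0],0.0],[[0,0,0.0065],[0,0,0],0.0]]'

```text
t: 8.75
tcp_pos: [596.0, -23.1, 116.7]
eef_rot: [0.978, 0.207, 0.0, -0.0]
force: [-0.8, 0.3, -0.7]
width: 19.2
grasp_force: 30.0
```

Request:
arm_command --commands '[[[0,0,0.0003],[0,0,0],0.0],[[0,0,0.0006],[0,0,0],0.0],[[0,0,0.0008],[0,0,0],0.0],[[0,0,0.0008],[0,0,0],0.0],[[0,0,0.0008],[0,0,0],0.0]]'

```text
t: 9.25
tcp_pos: [595.8, -23.2, 115.8]
eef_rot: [0.978, 0.207, -0.0, -0.0]
force: [0.4, -0.0, -1.1]
width: 19.3
grasp_force: 30.0
```

Request:
arm_command --commands '[[[0,0,0.0003],[0,0,0],0.0],[[0,0,0.0005],[0,0,0],0.0],[[0,0,0.0005],[0,0,0],0.0],[[0,0,0.0005],[0,0,0],0.0]]'

```text
t: 9.65
tcp_pos: [596.0, -23.1, 115.6]
eef_rot: [0.978, 0.207, 0.0, -0.0]
force: [-0.9, -0.6, 1.8]
width: 19.5
grasp_force: 30.0
```

C matches A: contact at TCP 115.6 against 115.5. D next.

Request:
arm_command --commands '[[[0,0,-0.006],[0,0,0],0.0],[[0,0,-0.01],[0,0,0],0.0],[[0.0009,0.016,-0.01],[0,0,0],0.0],[[0.0018,0.032,-0.01],[0,0,0],0.0],[[0.0027,0.0479,-0.01],[0,0,0],0.0],[[0.0027,0.0479,-0.01],[0,0,0],0.0],[[0.0027,0.0479,-0.01],[0,0,0],0.0],[[0.0027,0.0479,-0.008],[0,0,0],0.0]]'

```text
t: 10.45
tcp_pos: [617.7, -65.0, 123.2]
eef_rot: [0.978, 0.208, 0.0, -0.001]
force: [-0.8, -0.0, -1.3]
width: 19.5
grasp_force: 30.0
```

Request:
arm_command --commands '[[[0,0,0.003],[0,0,0],0.0],[[0,0,0.006],[0,0,0],0.0],[[0,0,0.0065],[0,0,0],0.0],[[0,0,0.0068],[0,0,0],0.0],[[0,0,0.0071],[0,0,0],0.0],[[0,0,0.0074],[0,0,0],0.0],[[0,0,0.0074],[0,0,0],0.0],[[0,0,0.0074],[0,0,0],0.0]]'

```text
t: 11.25
tcp_pos: [617.8, -65.9, 116.0]
eef_rot: [0.978, 0.207, 0.0, 0.0]
force: [-0.2, 0.2, -0.5]
width: 19.5
grasp_force: 30.0
```

Request:
arm_command --commands '[[[0,0,0.0003],[0,0,0],0.0],[[0,0,0.0006],[0,0,0],0.0],[[0,0,0.0006],[0,0,0],0.0],[[0,0,0.0006],[0,0,0],0.0]]'

```text
t: 11.65
tcp_pos: [617.9, -65.9, 115.6]
eef_rot: [0.978, 0.207, 0.0, 0.0]
force: [-1.0, -0.6, 0.7]
width: 19.6
grasp_force: 30.0
```

Request:
arm_command --commands '[[[0,0,-0.006],[0,0,0],0.0],[[0,0,-0.01],[0,0,0],0.0],[[0.015,-0.017,-0.01],[0,0,0],0.0],[[0.03,-0.034,-0.01],[0,0,0],0.0],[[0.0452,-0.0508,-0.01],[0,0,0],0.0],[[0.0452,-0.0508,-0.01],[0,0,0],0.0],[[0.0452,-0.0508,-0.01],[0,0,0],0.0],[[0.0452,-0.0508,-0.008],[0,0,0],0.0]]'

```text
t: 12.45
tcp_pos: [638.4, -3.4, 123.5]
eef_rot: [0.978, 0.206, -0.0, 0.001]
force: [0.8, 0.1, -1.4]
width: 19.5
grasp_force: 30.0
```

Request:
arm_command --commands '[[[0,0,0.003],[0,0,0],0.0],[[0,0,0.006],[0,0,0],0.0],[[0,0,0.0065],[0,0,0],0.0],[[0,0,0.0068],[0,0,0],0.0],[[0,0,0.0071],[0,0,0],0.0],[[0,0,0.0074],[0,0,0],0.0],[[0,0,0.0074],[0,0,0],0.0],[[0,0,0.0074],[0,0,0],0.0]]'

```text
t: 13.25
tcp_pos: [638.5, -1.0, 115.9]
eef_rot: [0.978, 0.207, 0.0, -0.0]
force: [0.7, 0.2, -1.2]
width: 19.3
grasp_force: 30.0
```

Request:
arm_command --commands '[[[0,0,0.0003],[0,0,0],0.0],[[0,0,0.0006],[0,0,0],0.0],[[0,0,0.0006],[0,0,0],0.0],[[0,0,0.0006],[0,0,0],0.0]]'

```text
t: 13.65
tcp_pos: [638.6, -1.0, 115.6]
eef_rot: [0.978, 0.207, 0.0, -0.0]
force: [-0.1, 0.1, 1.1]
width: 19.7
grasp_force: 30.0
```

A, C, D and E all touch at TCP 115.5 to 115.6, so B should be the high one. I'll touch it at its expected height of about 119.6.

Request:
arm_command --commands '[[[0,0,-0.006],[0,0,0],0.0],[[0,0,-0.013],[0,0,0],0.0],[[-0.017,-0.015,-0.013],[0,0,0],0.0],[[-0.034,-0.03,-0.013],[0,0,0],0.0],[[-0.0507,-0.0453,-0.013],[0,0,0],0.0],[[-0.0507,-0.0453,-0.013],[0,0,0],0.0],[[-0.0507,-0.0453,-0.013],[0,0,0],0.0],[[-0.0507,-0.0453,-0.011],[0,0,0],0.0]]'

```text
t: 14.45
tcp_pos: [575.5, 19.2, 126.9]
eef_rot: [0.978, 0.207, 0.001, 0.0]
force: [0.3, -0.3, -0.4]
width: 19.8
grasp_force: 30.0
```

Request:
arm_command --commands '[[[0,0,0.003],[0,0,0],0.0],[[0,0,0.0055],[0,0,0],0.0],[[0,0,0.0055],[0,0,0],0.0],[[0,0,0.0055],[0,0,0],0.0],[[0,0,0.0055],[0,0,0],0.0]]'

```text
t: 14.95
tcp_pos: [573.8, 19.7, 120.7]
eef_rot: [0.978, 0.207, -0.0, -0.0]
force: [0.2, 0.7, -2.1]
width: 19.6
grasp_force: 30.0
```

Request:
arm_command --commands '[[[0,0,0.0003],[0,0,0],0.0],[[0,0,0.0006],[0,0,0],0.0],[[0,0,0.0008],[0,0,0],0.0],[[0,0,0.0008],[0,0,0],0.0],[[0,0,0.0008],[0,0,0],0.0]]'

```text
t: 15.45
tcp_pos: [573.7, 19.8, 120.0]
eef_rot: [0.978, 0.207, 0.0, -0.0]
force: [-0.3, 0.4, -0.6]
width: 19.2
grasp_force: 30.0
```

Request:
arm_command --commands '[[[0,0,0.0003],[0,0,0],0.0],[[0,0,0.0006],[0,0,0],0.0],[[0,0,0.0006],[0,0,0],0.0],[[0,0,0.0006],[0,0,0],0.0]]'

```text
t: 15.85
tcp_pos: [573.9, 19.8, 119.9]
eef_rot: [0.978, 0.207, 0.0, 0.0]
force: [-0.9, -0.0, 4.0]
width: 19.6
grasp_force: 30.0
```

B is about 4.3 mm high. Pressing slowly.

Request:
arm_command --commands '[[[0,0,0.0004],[0,0,0],0.0],[[0,0,0.0008],[0,0,0],0.0],[[0,0,0.0012],[0,0,0],0.0],[[0,0,0.0016],[0,0,0],0.0],[[0,0,0.002],[0,0,0],0.0],[[0,0,0.002],[0,0,0],0.0],[[0,0,0.002],[0,0,0],0.0]]'

```text
t: 16.55
tcp_pos: [574.0, 19.8, 118.8]
eef_rot: [0.978, 0.207, 0.001, 0.0]
force: [-2.2, 0.3, 9.3]
width: 19.7
grasp_force: 30.0
```

Request:
arm_command --commands '[[[0,0,0.0004],[0,0,0],0.0],[[0,0,0.0008],[0,0,0],0.0],[[0,0,0.0012],[0,0,0],0.0],[[0,0,0.0016],[0,0,0],0.0],[[0,0,0.002],[0,0,0],0.0],[[0,0,0.002],[0,0,0],0.0],[[0,0,0.002],[0,0,0],0.0]]'

```text
t: 17.25
tcp_pos: [574.0, 19.8, 116.9]
eef_rot: [0.978, 0.207, 0.001, 0.0]
force: [-3.0, -0.3, 9.5]
width: 19.8
grasp_force: 30.0
```

Request:
arm_command --commands '[[[0,0,0.0003],[0,0,0],0.0],[[0,0,0.0006],[0,0,0],0.0],[[0,0,0.0009],[0,0,0],0.0],[[0,0,0.0009],[0,0,0],0.0],[[0,0,0.0009],[0,0,0],0.0],[[0,0,0.0009],[0,0,0],0.0]]'

```text
t: 17.85
tcp_pos: [574.0, 19.8, 115.9]
eef_rot: [0.978, 0.207, 0.001, 0.0]
force: [-2.6, -0.4, 8.9]
width: 19.7
grasp_force: 30.0
```

```bash
python3 to.py 573.9 19.8 115.6
```

```text
tool shift m [-0.0001 -0.0001  0.0003] tilt [ 0.0003 -0.001   0.0006] F [-2.56 -0.45  8.95] 17.85 tcp [574.04  19.78 115.95] w 19.7
```

Request:
arm_command --commands '[[[0,0,-0.0005],[0,0,0],0.0],[[0,0,-0.0005],[0,0,0],0.0],[[0,0,-0.0005],[0,0,0],0.0],[[0,0,-0.0005],[0,0,0],0.0]]'

```text
t: 18.25
tcp_pos: [574.0, 19.8, 116.0]
eef_rot: [0.978, 0.207, 0.0, 0.0]
force: [-2.3, 0.6, 6.8]
width: 19.7
grasp_force: 30.0
```

```bash
cat > rd.py <<'E'
from h import *
a=[]
for i in range(4):
    eyes.camera("top"); s=manip.read_state(); a.append([s["force"][2],s["tcp_pos"][2]])
print(np.mean(a,0).round(2), np.std(a,0).round(2), s["t"])
E
python3 rd.py
```

```text
[  7.54 116.01] [0.46 0.02] 18.45
```

Request:
arm_command --commands '[[[0,0,-0.006],[0,0,0],0.0],[[0,0,-0.0095],[0,0,0],0.0],[[0.0014,0.024,-0.0095],[0,0,0],0.0],[[0.0028,0.0482,-0.0095],[0,0,0],0.0],[[0.0028,0.0482,-0.0095],[0,0,0],0.0],[[0.0028,0.0482,-0.0095],[0,0,0],0.0],[[0.0028,0.0482,-0.006],[0,0,0],0.0],[[0.0028,0.0482,-0.003],[0,0,0],0.0]]'

```text
t: 19.25
tcp_pos: [595.4, -21.6, 117.6]
eef_rot: [0.978, 0.208, -0.0, -0.001]
force: [0.1, -0.6, -1.7]
width: 19.3
grasp_force: 30.0
```

Request:
arm_command --commands '[[[0,0,0.0012],[0,0,0],0.0],[[0,0,0.0016],[0,0,0],0.0],[[0,0,0.002],[0,0,0],0.0],[[0,0,0.0024],[0,0,0],0.0],[[0,0,0.0027],[0,0,0],0.0],[[0,0,0.0027],[0,0,0],0.0],[[0,0,0.0027],[0,0,0],0.0],[[0,0,0.0027],[0,0,0],0.0]]'

```text
t: 20.05
tcp_pos: [596.0, -23.1, 115.6]
eef_rot: [0.978, 0.207, 0.0, -0.0]
force: [-0.7, 0.1, 1.5]
width: 19.6
grasp_force: 30.0
```

```bash
python3 rd.py
```

```text
[  2.17 115.56] [0.29 0.01] 20.25
```

No slip: C still reads 115.56 at about 3 N. B is about 0.5 mm proud still, so I'll return and press a little more.

Request:
arm_command --commands '[[[0,0,-0.006],[0,0,0],0.0],[[0,0,-0.009],[0,0,0],0.0],[[-0.0014,-0.024,-0.009],[0,0,0],0.0],[[-0.0028,-0.0482,-0.009],[0,0,0],0.0],[[-0.0028,-0.0482,-0.009],[0,0,0],0.0],[[-0.0028,-0.0482,-0.009],[0,0,0],0.0],[[-0.0028,-0.0482,-0.005],[0,0,0],0.0],[[-0.0028,-0.0482,-0.002],[0,0,0],0.0]]'

```text
t: 21.05
tcp_pos: [574.1, 18.3, 116.9]
eef_rot: [0.978, 0.206, 0.0, 0.0]
force: [-0.6, -0.3, -1.0]
width: 19.5
grasp_force: 30.0
```

Request:
arm_command --commands '[[[0,0,0.0008],[0,0,0],0.0],[[0,0,0.0013],[0,0,0],0.0],[[0,0,0.0018],[0,0,0],0.0],[[0,0,0.0023],[0,0,0],0.0],[[0,0,0.0027],[0,0,0],0.0],[[0,0,0.003],[0,0,0],0.0],[[0,0,0.0032],[0,0,0],0.0],[[0,0,0.0032],[0,0,0],0.0]]'

```text
t: 21.85
tcp_pos: [574.0, 18.7, 115.7]
eef_rot: [0.978, 0.207, 0.0, 0.001]
force: [-3.6, -0.9, 9.4]
width: 19.2
grasp_force: 30.0
```

```bash
python3 rd.py
```

```text
[  8.79 115.75] [0.58 0.01] 22.05
```

Request:
arm_command --commands '[[[0,0,-0.0009],[0,0,0],0.0],[[0,0,-0.0009],[0,0,0],0.0],[[0,0,-0.0009],[0,0,0],0.0],[[0,0,-0.0009],[0,0,0],0.0]]'

```text
t: 22.45
tcp_pos: [574.0, 18.8, 115.8]
eef_rot: [0.978, 0.207, 0.0, 0.001]
force: [-2.0, -3.6, 6.3]
width: 19.4
grasp_force: 30.0
```

```bash
python3 rd.py
```

```text
[  6.77 115.79] [0.64 0.01] 22.65
```

Request:
arm_command --commands '[[[0,0,-0.0005],[0,0,0],0.0],[[0,0,-0.0005],[0,0,0],0.0],[[0,0,-0.0005],[0,0,0],0.0]]'

```text
t: 22.95
tcp_pos: [573.9, 18.8, 115.8]
eef_rot: [0.978, 0.207, 0.0, 0.001]
force: [-0.9, -2.9, 6.0]
width: 19.5
grasp_force: 30.0
```

```bash
python3 rd.py
```

```text
[  5.96 115.81] [0.63 0.01] 23.15
```

Request:
arm_command --commands '[[[0,0,0.0004],[0,0,0],0.0],[[0,0,0.0008],[0,0,0],0.0],[[0,0,0.0012],[0,0,0],0.0],[[0,0,0.0014],[0,0,0],0.0],[[0,0,0.0016],[0,0,0],0.0],[[0,0,0.0016],[0,0,0],0.0]]'

```text
t: 23.75
tcp_pos: [574.0, 18.9, 115.0]
eef_rot: [0.978, 0.207, 0.0, 0.001]
force: [-1.6, -3.3, 9.4]
width: 19.8
grasp_force: 30.0
```

```bash
python3 rd.py
```

```text
[  9.78 115.  ] [0.35 0.01] 23.95
```

Request:
arm_command --commands '[[[0,0,-0.003],[0,0,0],0.0],[[0,0,-0.003],[0,0,0],0.0],[[0,0,-0.003],[0,0,0],0.0],[[0,0,-0.002],[0,0,0],0.0],[[0,0,-0.0017],[0,0,0],0.0],[[0,0,-0.0014],[0,0,0],0.0],[[0,0,-0.0014],[0,0,0],0.0],[[0,0,-0.0014],[0,0,0],0.0]]'

```text
t: 24.75
tcp_pos: [573.8, 19.7, 115.2]
eef_rot: [0.978, 0.207, 0.0, 0.0]
force: [0.2, -0.3, -1.0]
width: 19.6
grasp_force: 30.0
```

```bash
python3 rd.py
```

```text
[ -0.97 115.21] [0.17 0.01] 24.95
```

Request:
arm_command --commands '[[[0,0,0.0002],[0,0,0],0.0],[[0,0,0.0002],[0,0,0],0.0],[[0,0,0.0002],[0,0,0],0.0]]'

```text
t: 25.25
tcp_pos: [573.8, 19.5, 115.2]
eef_rot: [0.978, 0.207, 0.0, 0.0]
force: [0.0, -1.0, 0.3]
width: 19.4
grasp_force: 30.0
```

```bash
python3 rd.py
```

```text
[8.0000e-02 1.1517e+02] [0.24 0.01] 25.45
```

Request:
arm_command --commands '[[[0,0,-0.006],[0,0,0],0.0],[[0,0,-0.0095],[0,0,0],0.0],[[0.0014,0.024,-0.0095],[0,0,0],0.0],[[0.0028,0.0482,-0.0095],[0,0,0],0.0],[[0.0028,0.0482,-0.0095],[0,0,0],0.0],[[0.0028,0.0482,-0.0095],[0,0,0],0.0],[[0.0028,0.0482,-0.006],[0,0,0],0.0],[[0.0028,0.0482,-0.003],[0,0,0],0.0]]'

```text
t: 26.25
tcp_pos: [595.4, -21.6, 117.8]
eef_rot: [0.978, 0.208, -0.0, -0.001]
force: [0.3, 0.5, -0.8]
width: 19.6
grasp_force: 30.0
```

Request:
arm_command --commands '[[[0,0,0.001],[0,0,0],0.0],[[0,0,0.0015],[0,0,0],0.0],[[0,0,0.0019],[0,0,0],0.0],[[0,0,0.0022],[0,0,0],0.0],[[0,0,0.0024],[0,0,0],0.0],[[0,0,0.0024],[0,0,0],0.0],[[0,0,0.0024],[0,0,0],0.0],[[0,0,0.0024],[0,0,0],0.0]]'

```text
t: 27.05
tcp_pos: [595.9, -23.2, 115.7]
eef_rot: [0.978, 0.207, 0.0, -0.0]
force: [-0.4, 0.4, -1.0]
width: 19.5
grasp_force: 30.0
```

```bash
python3 rd.py
```

```text
[ -1.22 115.71] [0.71 0.01] 27.25
```

Request:
arm_command --commands '[[[0,0,0.0002],[0,0,0],0.0],[[0,0,0.0002],[0,0,0],0.0],[[0,0,0.0002],[0,0,0],0.0]]'

```text
t: 27.55
tcp_pos: [595.9, -23.2, 115.6]
eef_rot: [0.978, 0.207, 0.0, -0.0]
force: [-0.7, 0.5, 0.4]
width: 19.5
grasp_force: 30.0
```

```bash
python3 rd.py
```

```text
[1.100e-01 1.156e+02] [0.23 0.01] 27.75
```

B now touches at 115.17 and C at 115.60, so B is level to about 0.4 mm. It can't be raised, and the other four have not moved. Returning the probe to its stand.

Request:
arm_command --commands '[[[0,0,-0.015],[0,0,0],0.0],[[0,0,-0.035],[0,0,0],0.0],[[0,0,-0.05],[0,0,0],0.0],[[0,0,-0.05],[0,0,0],0.0]]'

```text
t: 28.15
tcp_pos: [597.5, -23.2, 167.5]
eef_rot: [0.978, 0.207, 0.002, 0.001]
force: [0.7, -0.5, -0.6]
width: 19.5
grasp_force: 30.0
```

Request:
arm_command --commands '[[[-0.025,0.025,0],[0,0,0],0.0],[[-0.05,0.05,0],[0,0,0],0.0],[[-0.075,0.075,0],[0,0,0],0.0],[[-0.1,0.1,0],[0,0,0],0.0],[[-0.125,0.125,0],[0,0,0],0.0],[[-0.15,0.15,0],[0,0,0],0.0],[[-0.175,0.175,0],[0,0,0],0.0],[[-0.1958,0.1964,0],[0,0,0],0.0]]'

```text
t: 28.95
tcp_pos: [494.8, -284.1, 164.3]
eef_rot: [0.978, 0.207, -0.001, -0.0]
force: [-0.5, 0.7, -1.0]
width: 19.2
grasp_force: 30.0
```

Request:
arm_command --commands '[[[0,0,0],[0,0,0],0.0],[[0,0,0],[0,0,0],0.0],[[0,0,0],[0,0,0],0.0],[[0,0,0],[0,0,0],0.0],[[0,0,0],[0,0,0],0.0],[[0,0,0],[0,0,0],0.0]]'

```text
t: 29.55
tcp_pos: [497.0, -281.3, 165.5]
eef_rot: [0.978, 0.208, 0.0, -0.0]
force: [1.4, -0.2, -0.9]
width: 19.4
grasp_force: 30.0
```

```bash
python3 to.py 496.8 -282.4 82.3; python3 - <<'E'
from h import *
p,d,c=grab("scene"); save("s3.png",cv2.resize(p[110:280,120:300],None,fx=3.5,fy=3.5,interpolation=2))
E
```

```text
tool shift m [-0.0007  0.0009  0.0832] tilt [-0.0002 -0.0002  0.0022] F [ 1.43 -0.2  -0.93] 29.55 tcp [ 497.01 -281.3   165.48] w 19.4
```

View pics/s3.png

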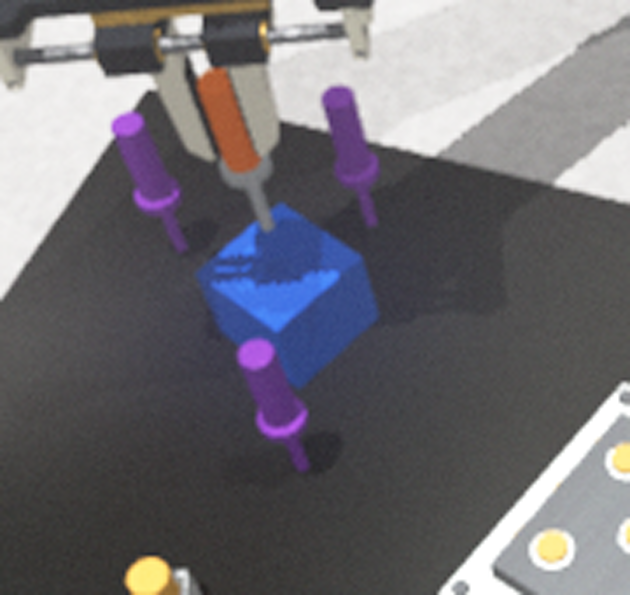

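The probe is upright with its tip above the stand, crop (265,225). I'll lower to the hole mouth and check the force.

Request:
arm_command --commands '[[[-0.001,0.0009,0],[0,0,0],0.0],[[-0.001,0.0009,0.01],[0,0,0],0.0],[[-0.001,0.0009,0.02],[0,0,0],0.0],[[-0.001,0.0009,0.03],[0,0,0],0.0],[[-0.001,0.0009,0.035],[0,0,0],0.0],[[-0.001,0.0009,0.04],[0,0,0],0.0],[[-0.001,0.0009,0.04],[0,0,0],0.0],[[-0.001,0.0009,0.04],[0,0,0],0.0]]'

```text
t: 30.4
tcp_pos: [496.2, -283.4, 125.5]
eef_rot: [0.978, 0.207, 0.0, 0.0]
force: [-0.5, 0.2, -1.2]
width: 19.2
grasp_force: 30.0
```

```bash
python3 to.py 496.5 -282.5 82.3
```

```text
tool shift m [ 0.0006 -0.0008  0.0432] tilt [ 0.0002 -0.0002  0.0007] F [-0.5   0.23 -1.17] 30.4 tcp [ 496.22 -283.45  125.52] w 19.2
```

Request:
arm_command --commands '[[[0.0005,-0.0008,0.008],[0,0,0],0.0],[[0.0005,-0.0008,0.016],[0,0,0],0.0],[[0.0005,-0.0008,0.024],[0,0,0],0.0],[[0.0005,-0.0008,0.032],[0,0,0],0.0],[[0.0005,-0.0008,0.038],[0,0,0],0.0],[[0.0005,-0.0008,0.042],[0,0,0],0.0],[[0.0005,-0.0008,0.042],[0,0,0],0.0],[[0.0005,-0.0008,0.042],[0,0,0],0.0]]'

```text
t: 31.2
tcp_pos: [496.3, -282.5, 83.5]
eef_rot: [0.978, 0.207, 0.0, 0.0]
force: [0.1, -0.8, -1.9]
width: 19.8
grasp_force: 30.0
```

```bash
python3 to.py 496.8 -282.4 82.3
```

```text
tool shift m [0.0005 0.0001 0.0012] tilt [ 0.0002 -0.0002  0.0006] F [ 0.08 -0.82 -1.88] 31.2 tcp [ 496.33 -282.49   83.55] w 19.8
```

Lowering the last millimetre, then opening.

Request:
arm_command --commands '[[[0,0,0.0004],[0,0,0],0.0],[[0,0,0.0009],[0,0,0],0.0],[[0,0,0.0009],[0,0,0],0.0],[[0,0,0.0009],[0,0,0],0.06],[[0,0,0.0009],[0,0,0],0.06],[[0,0,0.0009],[0,0,0],0.06],[[0,0,0.0009],[0,0,0],0.06],[[0,0,0.0009],[0,0,0],0.06]]'

```text
t: 32.0
tcp_pos: [496.2, -282.4, 82.6]
eef_rot: [0.978, 0.207, 0.0, 0.0]
force: [0.1, -0.9, -1.3]
width: 54.9
grasp_force: 0.0
```

Request:
arm_command --commands '[[[0,0,-0.01],[0,0,0],0.06],[[0,0,-0.03],[0,0,0],0.06],[[0,0,-0.055],[0,0,0],0.06],[[0,0,-0.08],[0,0,0],0.06],[[0,0,-0.11],[0,0,0],0.06],[[0,0,-0.14],[0,0,0],0.06],[[0,0,-0.14],[0,0,0],0.06],[[0,0,-0.14],[0,0,0],0.06]]'

```text
t: 32.8
tcp_pos: [496.3, -282.5, 223.5]
eef_rot: [0.978, 0.207, 0.001, 0.001]
force: [-0.1, 0.3, -1.0]
width: 60.0
grasp_force: 0.0
```

```bash
python3 - <<'E'
from h import *
p,d,c=grab("scene"); save("s4.png",p)
hsv=cv2.cvtColor(p,cv2.COLOR_RGB2HSV);H,S,V=cv2.split(hsv);vv,uu=np.mgrid[:480,:640]; W=world(c,d,uu,vv)
m=(H>=18)&(H<35)&(S>80)&(V>120)&(uu>260)&(uu<345)&(vv>225)&(vv<300)
N,L,st,ce=cv2.connectedComponentsWithStats(m.astype(np.uint8))
for i in range(1,N):
    if st[i,4]>25: print(np.median(W[L==i],0).round(1))
E
```

```text
[554.7 -46.4  44.9]
[574.6  18.7  44.2]
[596.7 -23.3  44.5]
[618.8 -65.8  44.7]
[640.2  -1.6  44.5]
```

View pics/s4.png

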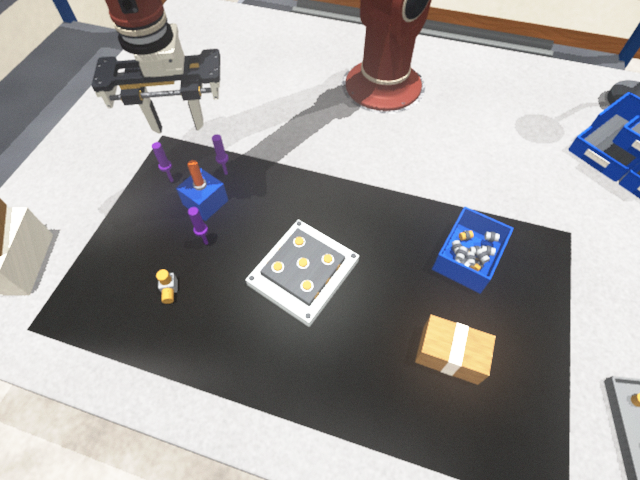

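The view shows the probe upright in its stand at (196,175) with the gripper clear of it. The plugs look level and nothing else has moved, so I'm handing in.

```bash
python3 -c "
from station import manip
print(manip.close_job())"
```

```text
the job is handed in; nothing more can be done
None
```

The high plug, at about x 574, y 19 mm, is pressed down and by touch ended about 0.4 mm below the plug I compared it with; the other four were only touched lightly, the probe is back upright in its stand and released, and the job was handed in at about 33 s.

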